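# Mixed-up canister lids

### The arm

A 6-joint arm with a two-finger parallel gripper is mounted at the origin on a cart in front of the work surface, level with it; the furniture and walls round the work are solid. World frame = base frame: x ahead of the robot, y to its left, z up, the work surface at z = 0. Lengths are in m, angles in rad, forces in N, time in s.
With the tool pointing down it reaches from about 0.325 to 0.925 m from the base axis. Payload 3.1 kg.
Tool frame: the origin (TCP) lies midway between the tips of the shut fingers; the grasp point (between the pads) lies 19 mm behind it; z points along the fingers, y is the direction in which the jaws open and shut (so a half turn about z gives the same grasp; the last joint's range is limited). The gripper opens to 85 mm and grips with 20 to 120 N. Pads are 22 mm wide; open, the fingers measure 114 mm over their backs; the gripper's body (76 mm by 85 mm) begins 54 mm behind the grasp point. The pads swing forward as they close: fully open they stand 13 mm farther back than shut.
Start: joints at [-1.284, 0.217, 1.613, -0, 1.311, -0.112], TCP at [0.243, -0.576, 0.231] pointing down, gripper open.
Joint ranges: [-2.75, 2.75], [-0.78, 2.1], [0.31, 2.55], [-1.13, 4.27], [0.13, 2.63], [-2.58, 2.58]. Speed limits (rad/s): [2.79, 2.79, 3.14, 3.14, 3.14, 3.14].

### API

Orientations are given as a unit quaternion [w, x, y, z].
In Python, from workcell import get_obs, camera, close_job gives the robot as it stands.
- The arm moves only by the shell command python3 -m crank 'ROWS' [OPENING] [FORCE]. ROWS is JSON, a list of rows, each a list of 4 numbers: the shift along the world's x, y, z in m, then the turn about the world's z in rad. A call has 1 to 10 rows; each row shifts and turns the commanded pose from where the row before left it; what a row does not reach is not made up. A row lasts 1/8 s, in which the tool goes at most 62.5 mm and 10.7 degrees, less where a joint would pass 70% of its speed; a pose out of reach is approached as far as the arm can. A call with a gripper value outside its range is refused whole. OPENING is the finger opening in m, from 0 to 0.0854, set as the call begins (- or left out, the last holds). The fingers move at their own pace and stop on an object; FORCE is the grip in N (left out, the last holds). Time passes only in rows, so rows that do not move let the fingers close. It gives the time, the measured TCP pose, the force and the opening at its end, in the units of the state.
- get_obs(): the state, without advancing time (a new reading comes with each control period).
- camera(name): name is "scene" or "side" or "wrist"; returns a dict with "frame" (420x560x3 uint8, red, green, blue), "range_z" (420x560 float32, m along the optical axis (not along the pixel's ray), 0 where there is no reading), "intrinsics" (3x3 intrinsics, pixels), "pose" (4x4, takes a point from camera to world coordinates); the wrist camera has in their place "tool_from_camera" (4x4, takes a point from camera to tool coordinates, whose origin is the TCP and whose axes are the flange's). Camera axes: x right, y down, z forward; pixel columns grow to the right and rows downward; lengths in m; the calibration is good to about 2 mm. The wrist camera is an equidistant fisheye: a pixel r from the principal point sees the ray r / f radians off the axis. A picture is of the moment at which its call begins: read the wrist's pose just before it.
- close_job(): hands the job in, once; it reports no verdict.
The state is a dict: "time": time; "joint_positions": joint angles; "qvel": joint speeds; "joint_efforts": joint torques, N m; "position": TCP position; "orientation": TCP orientation; "ft_force": force on the tool from outside, world axes, zero at the start; "ft_torque": the same for the moment, N m; "opening": opening from 0.0 (shut) to 1.0 (fully open).
Only numpy, scipy, OpenCV 4.12 (cv2) and the standard library are available. Lean on these libraries where they do the work, as an engineer would, in place of code of your own. Each camera call takes 0.05 s, during which the arm holds its last target.

### The job

After washing up, the four lids were put back on the wrong canisters. Swap them round so that every canister wears the lid of its own colour, fully seated, setting a lid aside on the worktop where you need to. Leave the canisters standing where they are, do not drop a lid, and do not disturb the salt shaker and the flowered mug.

Things in the scene. Friction and masses are not known exactly. Their poses are not given: they have to be found in the camera images.
- lid_blue: deep blue stoneware lid, round, 83 mm across, 50 mm high, 0.06-0.13 kg, loose. Origin: centre of its underside (the foot of its plug), z up. Plug z 0 to 14 mm, 56 mm across at the foot, 67 mm from z = 9 mm up; flange 83 mm across, z 14 to 22 mm; knob 26 mm across, z 22 to 50 mm, gripped from above. Stands on its plug on the worktop. At the start it is on a canister of another colour.
- lid_yellow: mustard yellow stoneware lid, round, 83 mm across, 50 mm high, 0.06-0.13 kg, loose. Origin: centre of its underside (the foot of its plug), z up. Plug z 0 to 14 mm, 56 mm across at the foot, 67 mm from z = 9 mm up; flange 83 mm across, z 14 to 22 mm; knob 26 mm across, z 22 to 50 mm, gripped from above. Stands on its plug on the worktop. At the start it is on a canister of another colour.
- lid_green: dark sage green stoneware lid, round, 83 mm across, 50 mm high, 0.06-0.13 kg, loose. Origin: centre of its underside (the foot of its plug), z up. Plug z 0 to 14 mm, 56 mm across at the foot, 67 mm from z = 9 mm up; flange 83 mm across, z 14 to 22 mm; knob 26 mm across, z 22 to 50 mm, gripped from above. Stands on its plug on the worktop. At the start it is on a canister of another colour.
- lid_red: brick red stoneware lid, round, 83 mm across, 50 mm high, 0.06-0.13 kg, loose. Origin: centre of its underside (the foot of its plug), z up. Plug z 0 to 14 mm, 56 mm across at the foot, 67 mm from z = 9 mm up; flange 83 mm across, z 14 to 22 mm; knob 26 mm across, z 22 to 50 mm, gripped from above. Stands on its plug on the worktop. At the start it is on a canister of another colour.
- canister_blue: deep blue stoneware canister, round, empty, 100 mm across, 85 mm high, 0.55 kg, loose. Origin: centre of its underside, z up. Coloured shoulder shows round the lid from above; rim 84 mm across, mouth 72 mm wide. Any lid fits: seated, the flange rests on the rim, the lid's origin on the axis 71 mm above this origin (knob top at 121 mm).
- canister_yellow: mustard yellow stoneware canister, round, empty, 100 mm across, 85 mm high, 0.55 kg, loose. Origin: centre of its underside, z up. Coloured shoulder shows round the lid from above; rim 84 mm across, mouth 72 mm wide. Any lid fits: seated, the flange rests on the rim, the lid's origin on the axis 71 mm above this origin (knob top at 121 mm).
- canister_green: dark sage green stoneware canister, round, empty, 100 mm across, 85 mm high, 0.55 kg, loose. Origin: centre of its underside, z up. Coloured shoulder shows round the lid from above; rim 84 mm across, mouth 72 mm wide. Any lid fits: seated, the flange rests on the rim, the lid's origin on the axis 71 mm above this origin (knob top at 121 mm).
- canister_red: brick red stoneware canister, round, empty, 100 mm across, 85 mm high, 0.55 kg, loose. Origin: centre of its underside, z up. Coloured shoulder shows round the lid from above; rim 84 mm across, mouth 72 mm wide. Any lid fits: seated, the flange rests on the rim, the lid's origin on the axis 71 mm above this origin (knob top at 121 mm).
- salt_shaker: bystander: glass salt shaker with a grey metal top, 44 mm across, 90 mm high, loose; origin at the centre of its underside. Not to be disturbed.
- flower_mug: bystander: white mug with small green flowers, 82 mm across, 112 mm with its handle, 94 mm high, loose; origin at the centre of the 82x112 mm outline of its underside. Not to be disturbed.

How it is judged:
At the end, for the whole second after the job is handed in: Each of the four lids sits in the mouth of the canister of its own colour: centred within 6 mm, at seated height within 4 mm, level within 4 degrees, at rest; every canister stands upright within 30 mm of where it began, and the salt shaker and the mug within 20 mm of where they began (horizontal distance between lid_blue and canister_blue below 0.006 m and z of lid_blue in the frame of canister_blue between 0.067 and 0.075 m and angle between each of lid_blue, canister_blue, lid_yellow, canister_yellow, lid_green, canister_green, lid_red, canister_red's own z axis and vertical below 0.07 rad and distance of each of canister_blue, canister_yellow, canister_green, canister_red from where it was at the start of the episode below 0.03 m and linear speed of each of lid_blue, lid_yellow, lid_green, lid_red below 0.02 m/s and horizontal distance between lid_yellow and canister_yellow below 0.006 m and z of lid_yellow in the frame of canister_yellow between 0.067 and 0.075 m and horizontal distance between lid_green and canister_green below 0.006 m and z of lid_green in the frame of canister_green between 0.067 and 0.075 m and horizontal distance between lid_red and canister_red below 0.006 m and z of lid_red in the frame of canister_red between 0.067 and 0.075 m and distance of each of salt_shaker, flower_mug from where it was at the start of the episode below 0.02 m); the robot touches nothing.
It fails at once if a lid is dropped or thrown (falls faster than 0.8 m/s, about 33 mm of free fall, with no finger on it) ((linear speed of lid_blue above 0.8 m/s and contact force between the fingers and lid_blue below 0.05 N) or (linear speed of lid_yellow above 0.8 m/s and contact force between the fingers and lid_yellow below 0.05 N) or (linear speed of lid_green above 0.8 m/s and contact force between the fingers and lid_green below 0.05 N) or (linear speed of lid_red above 0.8 m/s and contact force between the fingers and lid_red below 0.05 N)).
It fails at once if a canister is shifted by more than 30 mm (distance of any of canister_blue, canister_yellow, canister_green, canister_red from where it was at the start of the episode above 0.03 m).
It fails at once if a canister is tipped by more than 20 degrees (angle between any of canister_blue, canister_yellow, canister_green, canister_red's own z axis and vertical above 0.35 rad).
It fails at once if the salt shaker or the flowered mug is moved by more than 20 mm (distance of any of salt_shaker, flower_mug from where it was at the start of the episode above 0.02 m).
It also fails if it takes over 128 s, if anything falls off the work surface, if the arm or the gripper's body presses on something with over 40 N, if the wrist force passes 120 N, or if a joint passes its speed limit or range.

## Working session

There is one attempt and no reset: what is moved stays moved. The work goes in short steps, Python scripts to look and compute and a shell command to move; the robot and the scene stay as the last step left them, time stands still between calls to the robot, and variables do not carry over. Pictures are saved under pics/ and viewed, and the job is handed in when it is done.

```bash
mkdir -p pics
python3 - <<'E'
from workcell import get_obs,camera
import cv2,numpy as np
print(get_obs())
for n in ("scene","side"):
    c=camera(n); cv2.imwrite(f"pics/{n}0.png",c["frame"][:,:,::-1]); np.savez(f"{n}0.npz",**c)
    print(n,c["intrinsics"],c["pose"])
E
```

```text
{'time': 0.0, 'joint_positions': array([-1.28417993e+00,  2.17790866e-01,  1.61492954e+00, -1.69893743e-05,
        1.31128767e+00, -1.12163213e-01]), 'qvel': array([-0.00141295,  0.00047988,  0.0009793 ,  0.00116889,  0.00105624,
        0.00097364]), 'joint_efforts': array([ 3.77945526e-04, -3.96844161e+01, -3.03854549e+01, -1.75030045e-04,
        9.64425533e-03, -4.61380012e-06]), 'position': array([ 0.24248935, -0.57515905,  0.22994789]), 'orientation': array([-1.20240473e-03,  9.80186473e-01,  1.98073266e-01, -1.13387415e-04]), 'ft_force': array([-0.20658338, -0.46808787,  0.47220737]), 'ft_torque': array([ 0.03430747,  0.02108237, -0.00513338]), 'opening': 0.9981564446395462}
scene [[426.53754961   0.         282.1851505 ]
 [  0.         426.53754961 214.35681017]
 [  0.           0.           1.        ]] [[ 0.69484015 -0.33757826  0.6350103  -0.44233121]
 [-0.71915377 -0.32139605  0.61605393 -0.95442374]
 [-0.00387661 -0.88472905 -0.46608955  0.72054635]
 [ 0.          0.          0.          1.        ]]
side [[477.18741552   0.         274.60580808]
 [  0.         477.18741552 211.32685006]
 [  0.           0.           1.        ]] [[-0.99929887 -0.03535192  0.01232918  0.39494047]
 [-0.02696252  0.45102867 -0.8921021   1.09663603]
 [ 0.02597671 -0.89180905 -0.45166562  0.67453749]
 [ 0.          0.          0.          1.        ]]
```

View pics/scene0.png

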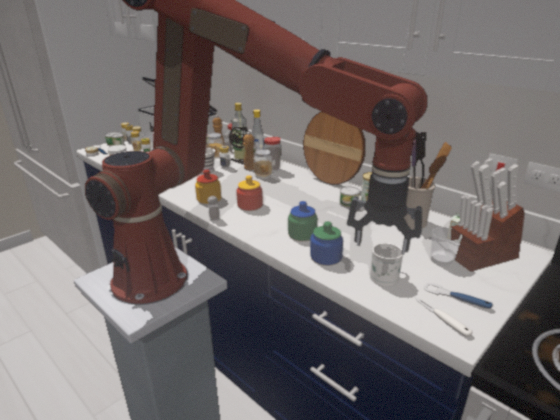

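View pics/side0.png

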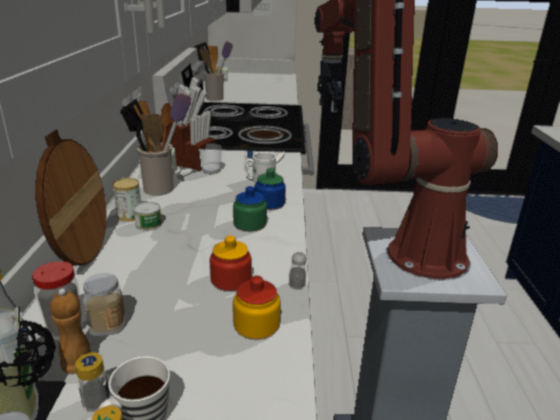

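```bash
cat > h.py <<'E'
import numpy as np,cv2
from scipy.optimize import least_squares
def pts(c,pose=None):
    K=c["intrinsics"];d=c["range_z"];P=c["pose"] if pose is None else pose
    v,u=np.mgrid[:d.shape[0],:d.shape[1]]
    p=np.stack([(u-K[0,2])/K[0,0]*d,(v-K[1,2])/K[1,1]*d,d],-1)
    w=p@P[:3,:3].T+P[:3,3]; w[d<=0]=np.nan
    return w
def masks(c):
    h=cv2.cvtColor(np.ascontiguousarray(c["frame"]),cv2.COLOR_RGB2HSV).astype(int)
    H,S,V=h[...,0],h[...,1],h[...,2]; s=(S>120)&(V>40)
    return dict(red=s&((H<8)|(H>172)),yellow=s&(H>14)&(H<32),green=s&(H>45)&(H<88),blue=s&(H>98)&(H<130))
def fit(xy,r):
    f=lambda q:np.hypot(xy[:,0]-q[0],xy[:,1]-q[1])-r
    return least_squares(f,xy.mean(0),loss="soft_l1",f_scale=.002).x
E
python3 - <<'E'
from h import *
for n in ("scene","side"):
    c=dict(np.load(n+"0.npz")); w=pts(c); m=masks(c)
    ok=(w[...,0]>.2)&(w[...,0]<.8)&(w[...,2]>-.01)&(w[...,2]<.14)
    for k in m:
        l,num=0,0
        nl,L,st,ce=cv2.connectedComponentsWithStats((m[k]&ok).astype(np.uint8))
        for i in range(1,nl):
            if st[i,4]<40: continue
            p=w[L==i]; print(n,k,st[i],ce[i].round(),"mean",p.mean(0).round(3),"zmax",np.percentile(p[:,2],[2,50,98]).round(3))
E
```

```text
scene red [198 170  19  13 151] [207. 177.] mean [0.431 0.29  0.094] zmax [0.086 0.09  0.118]
scene red [237 188  23  20 232] [247. 196.] mean [0.476 0.116 0.057] zmax [0.017 0.062 0.081]
scene red [458 227  23  16  68] [469. 235.] mean [ 0.684 -0.607  0.097] zmax [0.095 0.097 0.099]
scene yellow [239 176  21  14 183] [249. 184.] mean [0.5   0.13  0.093] zmax [0.084 0.09  0.118]
scene yellow [196 181  24  22 362] [207. 190.] mean [0.413 0.271 0.051] zmax [0.01  0.053 0.081]
scene blue [292 207  22   9 101] [302. 211.] mean [ 0.473 -0.153  0.091] zmax [0.088 0.091 0.093]
side red [ 210  253   67   51 1904] [241. 280.] mean [0.479 0.235 0.07 ] zmax [0.013 0.074 0.121]
side red [ 64 272  10  13  42] [ 69. 279.] mean [0.796 0.35  0.136] zmax [0.131 0.136 0.139]
side yellow [213 235  35  25 591] [230. 249.] mean [0.509 0.155 0.097] zmax [0.087 0.094 0.122]
side yellow [ 233  294   48   45 1594] [256. 318.] mean [0.436 0.34  0.051] zmax [0.01  0.054 0.086]
side yellow [  51  305   52   75 1903] [ 75. 346.] mean [0.745 0.469 0.081] zmax [0.013 0.086 0.137]
side yellow [106 304  15  22  57] [111. 314.] mean [0.726 0.349 0.055] zmax [0.031 0.059 0.068]
side yellow [ 92 406  31  14 306] [108. 413.] mean [0.633 0.619 0.097] zmax [0.092 0.097 0.099]
side green [259 169  23  15 210] [270. 178.] mean [ 0.431 -0.272  0.097] zmax [0.089 0.094 0.121]
side green [235 201  32  29 719] [250. 215.] mean [ 0.481 -0.104  0.051] zmax [0.014 0.053 0.084]
side green [141 213  19  15 104] [150. 222.] mean [ 0.765 -0.092  0.026] zmax [0.012 0.023 0.047]
side blue [236 182  49  27 874] [264. 195.] mean [ 0.446 -0.205  0.07 ] zmax [0.014 0.074 0.119]
```

Run:
```python
from h import *
A=dict(Y=(.427,.305),R=(.497,.138),G=(.483,-.145),B=(.435,-.275))
W={n:pts(dict(np.load(n+"0.npz"))).reshape(-1,3) for n in("scene","side")}
W["both"]=np.concatenate([W["scene"],W["side"]])
for k,a in A.items():
  for n,w in W.items():
    o=[]
    for lo,hi,r,g in((.02,.06,.05,.062),(.098,.117,.013,.03)):
        q=np.array(a) if not o else o[0]
        for _ in range(3):
            s=w[(w[:,2]>lo)&(w[:,2]<hi)&(np.hypot(w[:,0]-q[0],w[:,1]-q[1])<g)]
            if len(s)<8: break
            q=fit(s[:,:2],r)
        o.append(q); res=np.hypot(*(s[:,:2]-q).T)-r if len(s) else np.array([9])
        print(k,n,r,q.round(4),len(s),"rms",np.sqrt(np.mean(res**2)).round(4))
```

```text
Y scene 0.05 [0.4393 0.3003] 235 rms 0.0028
Y scene 0.013 [0.4392 0.3007] 34 rms 0.0032
Y side 0.05 [0.4386 0.3021] 725 rms 0.0011
Y side 0.013 [0.4385 0.3023] 91 rms 0.0013
Y both 0.05 [0.4387 0.3019] 960 rms 0.0018
Y both 0.013 [0.4385 0.302 ] 125 rms 0.0021
R scene 0.05 [0.5106 0.1405] 255 rms 0.0026
R scene 0.013 [0.5122 0.1399] 33 rms 0.0029
R side 0.05 [0.5103 0.1428] 591 rms 0.0014
R side 0.013 [0.5103 0.1431] 77 rms 0.0014
R both 0.05 [0.5102 0.1424] 846 rms 0.002
R both 0.013 [0.5105 0.1426] 110 rms 0.0023
G scene 0.05 [ 0.4864 -0.1466] 304 rms 0.0022
G scene 0.013 [ 0.4865 -0.146 ] 43 rms 0.0022
G side 0.05 [ 0.4855 -0.1443] 416 rms 0.0022
G side 0.013 [ 0.4853 -0.1435] 54 rms 0.0023
G both 0.05 [ 0.4857 -0.145 ] 720 rms 0.0023
G both 0.013 [ 0.4857 -0.1444] 97 rms 0.0024
B scene 0.05 [ 0.4331 -0.2903] 382 rms 0.0016
B scene 0.013 [ 0.4327 -0.2904] 50 rms 0.0015
B side 0.05 [ 0.4323 -0.2882] 254 rms 0.0024
B side 0.013 [ 0.4328 -0.2882] 49 rms 0.0017
B both 0.05 [ 0.4325 -0.2893] 636 rms 0.0021
B both 0.013 [ 0.4325 -0.2892] 99 rms 0.0018
```

```bash
python3 - <<'E'
from h import *
W=np.concatenate([pts(dict(np.load(n+"0.npz"))).reshape(-1,3) for n in("scene","side")])
W=W[np.isfinite(W[:,0])]
s=W[(W[:,2]>.015)&(W[:,2]<.15)&(W[:,0]>.3)&(W[:,0]<.7)&(abs(W[:,1])<.55)]
g=np.zeros((20,44),int)
for x,y in s[:,:2]: g[int((x-.3)/.02),int((y+.55)/.025)]+=1
print("cols y -.55..+.55 step .025, rows x .3.. step .02")
for i,r in enumerate(g): print("%.2f"%(.3+.02*i),"".join("#" if v>3 else "." for v in r))
E
python3 -m crank '[[0.06,0.06,0,0],[0.05,0.08,0,0],[0.05,0.08,0,0],[0.03,0.066,0,0],[0,0,0,0],[0,0,0,0]]' 0.06 40
```

```text
cols y -.55..+.55 step .025, rows x .3.. step .02
0.30 ............................................
0.32 ...........................##...............
0.34 ...........................###..............
0.36 ...........................##...............
0.38 ........#####...................####........
0.40 ..##....#####...................#####.......
0.42 .####...#####..##..............######.......
0.44 .#..#...#####.#####........#...######.......
0.46 .#..#....####.#####.......####..####........
0.48 .####.........#####......#####....##........
0.50 ..##..........#####......#####..............
0.52 ...#............##.......#####..............
0.54 ..........................####..............
0.56 ..........................................##
0.58 .........................................###
0.60 #........................................###
0.62 ##........................................##
0.64 .#........................................##
0.66 .#.......................................###
0.68 ##.......................................###
time: 0.85
position: [0.3789, -0.3689, 0.2311]
orientation: [0.0, 0.98, 0.199, -0.0]
ft_force: [-1.1, -0.0, 0.9]
opening: 0.703
```

```bash
python3 -m crank '[[0.027,0.04,0,0],[0.027,0.04,0,0],[0,0,0,0],[0,0,0,0]]'
python3 - <<'E'
from workcell import *
import cv2
o=get_obs();print(o["position"],o["orientation"],o["joint_positions"])
c=camera("wrist");cv2.imwrite("pics/w1.png",c["frame"][:,:,::-1]);print(c["intrinsics"],c["tool_from_camera"])
E
```

```text
time: 1.35
position: [0.4325, -0.2904, 0.2312]
orientation: [0.0, 0.98, 0.197, -0.0]
ft_force: [0.7, -0.5, 0.6]
opening: 0.706
[ 0.43252243 -0.29037251  0.23120586] [ 3.16658688e-04  9.80310704e-01  1.97460626e-01 -3.52872968e-04] [-7.25455178e-01 -6.04491158e-03  1.85694457e+00 -9.83177768e-04
  1.29061282e+00  4.48079215e-01]
[[325.1922621    0.         276.81321976]
 [  0.         325.1922621  206.75500648]
 [  0.           0.           1.        ]] [[-1.18855108e-04 -9.56231126e-01 -2.92612406e-01  7.49098903e-02]
 [ 9.99999939e-01 -2.09876956e-04  2.79672959e-04 -5.66401056e-04]
 [-3.28844589e-04 -2.92612354e-01  9.56231092e-01 -1.42266913e-01]
 [ 0.00000000e+00  0.00000000e+00  0.00000000e+00  1.00000000e+00]]
```

View pics/w1.png

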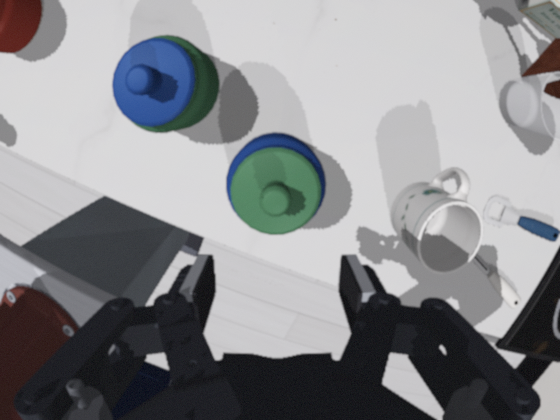

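The wrist view shows the green lid's knob at (275,199), centred between the fingers (midline at column 278). I'll check it with a ray, then descend.

```bash
cat >> h.py <<'E'
from scipy.spatial.transform import Rotation as Rn
def wray(o,c,u,v,z):
    K=c["intrinsics"];a,b=(u-K[0,2]),(v-K[1,2]);r=np.hypot(a,b);t=r/K[0,0]
    d=np.array([np.sin(t)*a/r,np.sin(t)*b/r,np.cos(t)]);T=c["tool_from_camera"]
    q=o["orientation"];R=Rn.from_quat([q[1],q[2],q[3],q[0]]).as_matrix()
    p=R@T[:3,3]+o["position"];d=R@T[:3,:3]@d
    return p+d*(z-p[2])/d[2]
E
python3 - <<'E'
from h import *; from workcell import *
o=get_obs();c=camera("wrist")
print("knob G lid",wray(o,c,275,198,.119),"knob blue",wray(o,c,142,79,.119))
E
python3 -m crank '[[0,0.0005,-0.04,0],[0,0.0005,-0.04,0],[0,0,-0.03,0],[0,0,-0.015,0],[0,0,-0.009,0],[0,0,0,0],[0,0,0,0]]'
```

```text
knob G lid [ 0.43568184 -0.28702634  0.119     ] knob blue [ 0.48709272 -0.1486084   0.119     ]
time: 2.33
position: [0.4339, -0.2887, 0.0986]
orientation: [0.001, 0.98, 0.198, 0.001]
ft_force: [0.2, -0.3, 0.4]
opening: 0.704
```

```bash
python3 -m crank '[[0,0,0,0],[0,0,0,0],[0,0,0,0],[0,0,0,0],[0,0,0,0],[0,0,0,0]]' 0 40; python3 -m crank '[[0,0,0.01,0],[0,0,0.02,0],[0,0,0.03,0],[0,0,0.04,0],[0,0,0.03,0],[0,0,0,0]]'
python3 - <<'E'
from workcell import *
import cv2
c=camera("wrist");cv2.imwrite("pics/w2.png",c["frame"][:,:,::-1])
E
```

```text
time: 3.08
position: [0.4335, -0.2882, 0.0982]
orientation: [0.0, 0.98, 0.198, 0.0]
ft_force: [-0.6, 0.6, 4.3]
opening: 0.289
time: 3.82
position: [0.4345, -0.2892, 0.2303]
orientation: [0.003, 0.98, 0.198, 0.002]
ft_force: [-0.6, -0.1, -1.6]
opening: 0.293
```

View pics/w2.png

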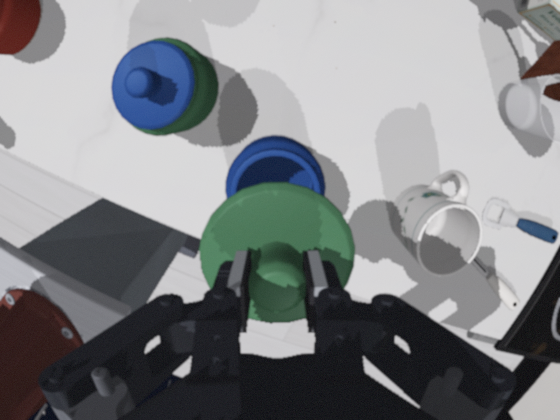

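```bash
python3 -m crank '[[0.011,0.048,0,0],[0.011,0.048,0,0],[0.011,0.048,0,0],[0.011,0.048,0,0],[0.011,0.048,0,0],[0.011,0.049,0,0],[0,0,0,0],[0,0,0,0]]'; python3 -m crank '[[0,0,-0.04,0],[0,0,-0.05,0],[0,0,-0.04,0],[0,0,-0.03,0],[0,0,-0.02,0],[0,0,-0.01,0],[0,0,-0.005,0],[0,0,0,0],[0,0,0,0]]'
```

```text
time: 4.88
position: [0.4977, 0.001, 0.2253]
orientation: [-0.0, 0.98, 0.198, -0.002]
ft_force: [-0.1, -0.3, -0.3]
opening: 0.294
time: 6.0
position: [0.4999, 0.0009, 0.0332]
orientation: [0.0, 0.98, 0.198, 0.001]
ft_force: [0.3, 0.2, -1.0]
opening: 0.296
```

```bash
python3 -m crank '[[0,0,-0.003,0],[0,0,-0.002,0],[0,0,0,0]]'; python3 -m crank '[[0,0,-0.001,0],[0,0,0,0]]'
```

```text
time: 6.38
position: [0.4991, 0.0012, 0.0273]
orientation: [0.0, 0.98, 0.198, 0.0]
ft_force: [1.6, 0.0, -0.7]
opening: 0.291
time: 6.62
position: [0.4991, 0.0012, 0.0273]
orientation: [-0.0, 0.98, 0.198, -0.0]
ft_force: [-2.2, 0.1, 6.0]
opening: 0.293
```

```bash
python3 -m crank '[[0,0,0,0],[0,0,0,0],[0,0,0,0]]' 0.06; python3 -m crank '[[0,0,0.03,0],[0,0,0.05,0],[0,0,0.06,0],[0,0,0.06,0],[-0.003,-0.05,0,0],[-0.003,-0.05,0,0],[-0.003,-0.047,0,0],[-0.004,0,0,0],[0,0,0,0],[0,0,0,0]]'
python3 - <<'E'
from workcell import *
import cv2
o=get_obs();print(o["position"])
c=camera("wrist");cv2.imwrite("pics/w3.png",c["frame"][:,:,::-1])
E
```

```text
time: 7.0
position: [0.499, 0.0011, 0.0261]
orientation: [-0.0, 0.98, 0.198, -0.0]
ft_force: [-0.2, 0.3, 0.2]
opening: 0.702
time: 8.25
position: [0.486, -0.1447, 0.2261]
orientation: [-0.0, 0.98, 0.199, -0.0]
ft_force: [-1.0, -0.1, -0.9]
opening: 0.708
[ 0.48598502 -0.14472917  0.22605195]
```

View pics/w3.png

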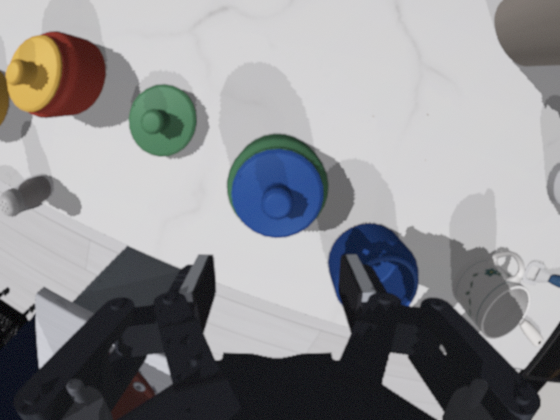

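The green lid stands upright on the worktop at (163,120). The blue knob, at (276,201), is centred between the fingers.

```bash
python3 -m crank '[[0,0,-0.04,0],[0,0,-0.04,0],[0,0,-0.03,0],[0,0,-0.016,0],[0,0,0,0],[0,0,0,0]]'; python3 -m crank '[[0,0,0,0],[0,0,0,0],[0,0,0,0],[0,0,0,0],[0,0,0,0],[0,0,0,0]]' 0; python3 -m crank '[[0,0,0.01,0],[0,0,0.02,0],[0,0,0.03,0],[0,0,0.04,0],[0,0,0.03,0],[0,0,0,0],[0,0,0,0]]'
python3 - <<'E'
from workcell import *
from h import *
o=get_obs();c=camera("wrist");cv2.imwrite("pics/w4.png",c["frame"][:,:,::-1])
for n in("scene","side"):
    c=camera(n);np.savez(n+"1.npz",**c)
W=np.concatenate([pts(dict(np.load(n+"1.npz"))).reshape(-1,3) for n in("scene","side")])
for a in((.4325,-.289),(.486,-.145)):
    q=np.array(a)
    for _ in range(3):
        s=W[(W[:,2]>.02)&(W[:,2]<.06)&(np.hypot(W[:,0]-q[0],W[:,1]-q[1])<.062)&(np.hypot(W[:,0]-q[0],W[:,1]-q[1])>.043)]
        q=fit(s[:,:2],.05)
    print(q,len(s))
E
```

```text
time: 9.05
position: [0.4873, -0.1461, 0.1017]
orientation: [0.001, 0.98, 0.198, 0.001]
ft_force: [1.7, 0.6, 0.8]
opening: 0.702
time: 9.8
position: [0.4869, -0.1462, 0.1016]
orientation: [0.0, 0.98, 0.198, 0.001]
ft_force: [-1.9, 0.8, 5.8]
opening: 0.286
time: 10.68
position: [0.4851, -0.1455, 0.229]
orientation: [-0.001, 0.98, 0.198, -0.001]
ft_force: [0.4, 0.3, -0.7]
opening: 0.29
[ 0.43198119 -0.28951446] 759
[ 0.48537572 -0.14481794] 816
```

View pics/w4.png

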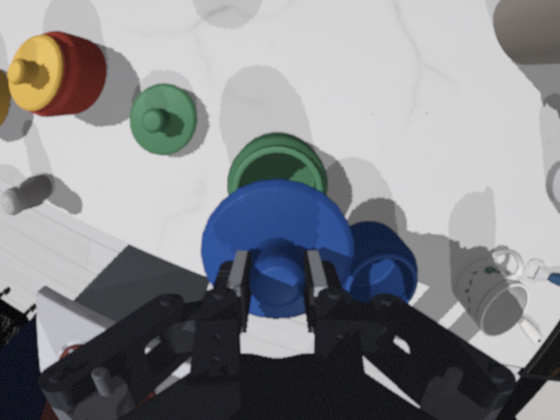

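```bash
python3 -m crank '[[-0.017,-0.048,0,0],[-0.017,-0.048,0,0],[-0.018,-0.048,0,0],[0,0,0,0],[0,0,0,0],[0,0,0,0]]'; python3 -m crank '[[0,0,-0.04,0],[0,0,-0.03,0],[0,0,-0.02,0],[0,0,-0.01,0],[0,0,0,0],[0,0,0,0]]'
```

```text
time: 11.58
position: [0.4342, -0.2886, 0.2296]
orientation: [-0.001, 0.98, 0.199, -0.0]
ft_force: [-0.7, 0.6, -0.7]
opening: 0.293
time: 12.32
position: [0.4349, -0.2902, 0.1315]
orientation: [0.001, 0.98, 0.198, 0.001]
ft_force: [-0.6, -1.0, -1.1]
opening: 0.294
```

```bash
python3 -m crank '[[-0.001,0,-0.01,0],[0,0,-0.005,0],[0,0,-0.004,0],[0,0,-0.003,0],[0,0,-0.002,0],[0,0,0,0]]'; python3 -m crank '[[0,0,-0.002,0],[0,0,-0.002,0],[0,0,0,0]]'
```

```text
time: 13.08
position: [0.433, -0.2898, 0.1062]
orientation: [-0.0, 0.98, 0.198, -0.0]
ft_force: [-0.6, -0.1, -1.8]
opening: 0.292
time: 13.45
position: [0.4329, -0.2897, 0.1021]
orientation: [-0.0, 0.98, 0.198, -0.0]
ft_force: [0.5, -0.3, -0.9]
opening: 0.293
```

```bash
python3 -m crank '[[0,0,-0.001,0],[0,0,-0.0005,0],[0,0,0,0]]'; python3 -m crank '[[0,0,0,0],[0,0,0,0],[0,0,0,0]]' 0.06; python3 -m crank '[[0,0,0.03,0],[0,0,0.05,0],[0,0,0.05,0],[0,0,0,0],[0,0,0,0]]'
python3 - <<'E'
from workcell import *
from h import *
c=camera("wrist");cv2.imwrite("pics/w5.png",c["frame"][:,:,::-1])
for n in("scene","side"):
    c=camera(n);np.savez(n+"1.npz",**c)
W=np.concatenate([pts(dict(np.load(n+"1.npz"))).reshape(-1,3) for n in("scene","side")])
for nm,a,z0,z1 in(("blue on B",(.4325,-.289),.098,.117),("green aside",(.499,.001),.027,.046)):
    q=np.array(a)
    for _ in range(3):
        s=W[(W[:,2]>z0)&(W[:,2]<z1)&(np.hypot(W[:,0]-q[0],W[:,1]-q[1])<.02)]
        q=fit(s[:,:2],.013)
    t=W[np.hypot(W[:,0]-q[0],W[:,1]-q[1])<.02]
    print(nm,q,len(s),"top",np.percentile(t[:,2],98))
E
```

```text
time: 13.82
position: [0.4331, -0.2899, 0.1017]
orientation: [-0.0, 0.98, 0.198, -0.0]
ft_force: [-1.7, 1.7, 4.9]
opening: 0.29
time: 14.2
position: [0.433, -0.2898, 0.1006]
orientation: [-0.0, 0.98, 0.198, -0.0]
ft_force: [-0.7, -0.1, -0.6]
opening: 0.701
time: 14.82
position: [0.4328, -0.2896, 0.2304]
orientation: [-0.0, 0.98, 0.198, -0.0]
ft_force: [0.4, -0.4, -0.7]
opening: 0.705
blue on B [ 0.4329741  -0.29008076] 103 top 0.39726989993604345
green aside [0.49809999 0.00082425] 82 top 0.05207746491701505
```

View pics/w5.png

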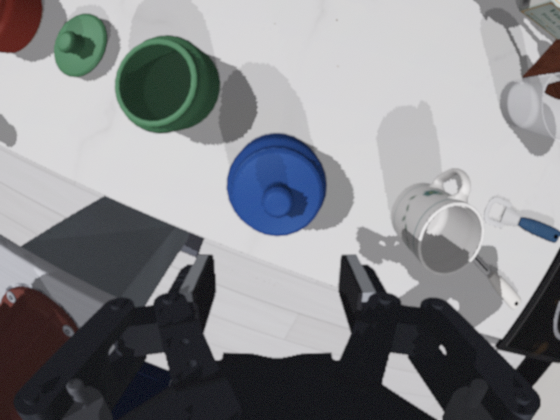

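The blue lid is seated on the blue canister at (276,184). The next pick is the green lid.

```bash
python3 -m crank '[[0.011,0.0485,0,0],[0.011,0.0485,0,0],[0.011,0.0485,0,0],[0.011,0.0485,0,0],[0.011,0.0485,0,0],[0.0105,0.048,0,0],[0,0,0,0],[0,0,0,0]]'; python3 -m crank '[[0,0,-0.04,0],[0,0,-0.05,0],[0,0,-0.04,0],[0,0,-0.03,0],[0,0,-0.02,0],[0,0,0,0],[0,0,0,0]]'
```

```text
time: 15.98
position: [0.4978, 0.0005, 0.2296]
orientation: [-0.0, 0.98, 0.198, -0.001]
ft_force: [0.0, 0.4, 0.3]
opening: 0.703
time: 16.85
position: [0.499, -0.0004, 0.0514]
orientation: [0.0, 0.98, 0.197, 0.0]
ft_force: [0.3, 0.0, 0.6]
opening: 0.708
```

```bash
python3 -m crank '[[0,0.001,-0.015,0],[0,0,-0.007,0],[0,0,0,0],[0,0,0,0]]';python3 -m crank '[[0,0,0,0],[0,0,0,0],[0,0,0,0],[0,0,0,0],[0,0,0,0],[0,0,0,0]]' 0; python3 -m crank '[[0,0,0.02,0],[0,0,0.04,0],[0,0,0.05,0],[0,0,0.05,0],[0,0,0.04,0],[0,0,0,0],[0,0,0,0]]'
```

```text
time: 17.35
position: [0.4986, 0.0017, 0.0288]
orientation: [0.0, 0.98, 0.198, 0.0]
ft_force: [-0.2, -0.0, -0.3]
opening: 0.702
time: 18.1
position: [0.4991, 0.0016, 0.0292]
orientation: [0.0, 0.98, 0.198, 0.0]
ft_force: [-0.8, 0.8, 4.0]
opening: 0.293
time: 18.98
position: [0.4973, 0.0018, 0.2271]
orientation: [-0.0, 0.98, 0.198, -0.001]
ft_force: [0.4, 0.5, -1.4]
opening: 0.295
```

```bash
python3 -m crank '[[-0.004,-0.049,0,0],[-0.004,-0.049,0,0],[-0.003,-0.0485,0,0],[0,0,0,0],[0,0,0,0],[0,0,0,0]]'; python3 -m crank '[[0,0,-0.04,0],[0,0,-0.03,0],[0,0,-0.02,0],[0,0,-0.01,0],[0,0,0,0],[0,0,0,0]]'
python3 - <<'E'
from workcell import *
from h import *
c=camera("wrist");cv2.imwrite("pics/w6.png",c["frame"][:,:,::-1])
E
```

```text
time: 19.73
position: [0.487, -0.1435, 0.2276]
orientation: [-0.001, 0.98, 0.199, -0.001]
ft_force: [-0.4, 0.9, -1.2]
opening: 0.293
time: 20.48
position: [0.4884, -0.145, 0.1299]
orientation: [0.001, 0.98, 0.198, 0.001]
ft_force: [1.4, 0.0, -0.6]
opening: 0.291
```

View pics/w6.png

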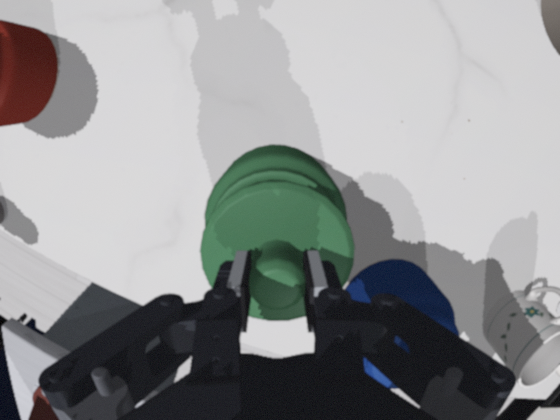

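The green lid hangs over the green canister's rim, at about (277,190), and the two line up sideways. I'll lower it with a small correction in x.

```bash
python3 -m crank '[[-0.001,0,-0.01,0],[0,0,-0.006,0],[0,0,-0.004,0],[0,0,-0.003,0],[0,0,-0.002,0],[0,0,0,0]]'; python3 -m crank '[[0,0,-0.002,0],[0,0,-0.001,0],[0,0,0,0]]'
```

```text
time: 21.28
position: [0.4865, -0.1448, 0.1037]
orientation: [-0.0, 0.98, 0.198, -0.0]
ft_force: [-0.3, 0.5, -1.3]
opening: 0.289
time: 21.65
position: [0.4865, -0.1448, 0.1007]
orientation: [-0.0, 0.98, 0.198, -0.0]
ft_force: [-0.0, -0.2, -1.7]
opening: 0.293
```

Next I'll release it, lift, and go to the yellow canister's red lid at (0.4387, 0.3015).

```bash
python3 -m crank '[[0,0,-0.001,0],[0,0,-0.0005,0],[0,0,0,0]]'; python3 -m crank '[[0,0,0,0],[0,0,0,0],[0,0,0,0]]' 0.06; python3 -m crank '[[0,0,0.03,0],[0,0,0.05,0],[0,0,0.05,0],[0,0,0,0],[0,0,0,0]]'
python3 - <<'E'
from workcell import *
from h import *
c=camera("wrist");cv2.imwrite("pics/w7.png",c["frame"][:,:,::-1])
E
```

```text
time: 22.02
position: [0.4867, -0.145, 0.1002]
orientation: [0.0, 0.98, 0.198, -0.0]
ft_force: [-2.4, 0.5, 5.4]
opening: 0.292
time: 22.4
position: [0.4864, -0.1448, 0.0991]
orientation: [-0.0, 0.98, 0.198, -0.0]
ft_force: [0.5, 0.4, -0.6]
opening: 0.701
time: 23.02
position: [0.4862, -0.1447, 0.2289]
orientation: [-0.0, 0.98, 0.198, -0.0]
ft_force: [-0.1, -0.1, -0.7]
opening: 0.701
```

View pics/w7.png

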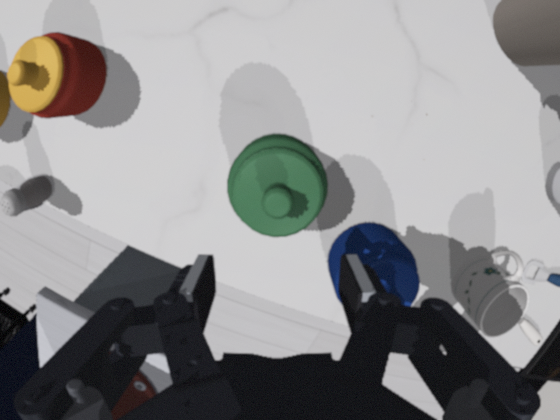

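The green lid is seated on its canister at (277,185).

```bash
python3 -m crank '[[-0.005,0.045,0,0],[-0.005,0.045,0,0],[-0.005,0.045,0,0],[-0.005,0.045,0,0],[-0.005,0.045,0,0],[-0.005,0.045,0,0],[-0.005,0.045,0,0],[-0.005,0.045,0,0],[-0.004,0.043,0,0],[-0.003,0.043,0,0]]'; python3 -m crank '[[0,0,0,0],[0,0,0,0]]'
python3 - <<'E'
from workcell import *
from h import *
o=get_obs();print(o["position"],o["joint_positions"])
c=camera("wrist");cv2.imwrite("pics/w8.png",c["frame"][:,:,::-1])
E
```

```text
time: 24.32
position: [0.4379, 0.3019, 0.2267]
orientation: [0.001, 0.98, 0.198, -0.002]
ft_force: [0.9, 0.4, -0.6]
opening: 0.701
time: 24.58
position: [0.4385, 0.3003, 0.2274]
orientation: [0.001, 0.98, 0.198, -0.002]
ft_force: [0.8, -0.0, -0.7]
opening: 0.703
[0.43852056 0.30025392 0.22736722] [ 4.68675200e-01  2.32986109e-02  1.83479062e+00 -7.01301793e-04
  1.28735440e+00  1.64039452e+00]
```

View pics/w8.png

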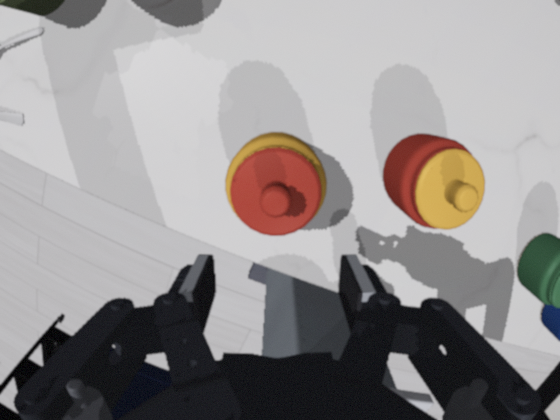

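The red knob at (275,199) is centred between the fingers.

```bash
python3 -m crank '[[0,0.001,-0.04,0],[0,0,-0.04,0],[0,0,-0.03,0],[0,0,-0.017,0],[0,0,0,0],[0,0,0,0]]'; python3 -m crank '[[0,0,0,0],[0,0,0,0],[0,0,0,0],[0,0,0,0],[0,0,0,0],[0,0,0,0]]' 0; python3 -m crank '[[0,0,0.01,0],[0,0,0.02,0],[0,0,0.03,0],[0,0,0.04,0],[0,0,0.03,0],[0,0,0,0],[0,0,0,0]]'
```

```text
time: 25.38
position: [0.4408, 0.3024, 0.1037]
orientation: [-0.0, 0.98, 0.198, 0.001]
ft_force: [-0.7, -0.5, 0.4]
opening: 0.699
time: 26.12
position: [0.4404, 0.3026, 0.1037]
orientation: [-0.0, 0.98, 0.198, 0.001]
ft_force: [-0.3, -0.8, 5.2]
opening: 0.288
time: 27.0
position: [0.4386, 0.3017, 0.2307]
orientation: [0.0, 0.98, 0.198, -0.001]
ft_force: [-0.6, 0.1, -0.7]
opening: 0.285
```

```bash
python3 -m crank '[[0.01,-0.05,0,0],[0.01,-0.05,0,0],[0.01,-0.05,0,0],[0.01,-0.05,0,0],[0.01,-0.05,0,0],[0.011,-0.051,0,0],[0,0,0,0],[0,0,0,0]]'; python3 -m crank '[[0,0,-0.04,0],[0,0,-0.05,0],[0,0,-0.04,0],[0,0,-0.03,0],[0,0,-0.02,0],[0,0,-0.008,0],[0,0,0,0],[0,0,0,0]]'
```

```text
time: 28.0
position: [0.4992, 0.0014, 0.2302]
orientation: [-0.001, 0.98, 0.198, -0.002]
ft_force: [-0.0, 0.8, -0.5]
opening: 0.287
time: 29.0
position: [0.5014, 0.0014, 0.0453]
orientation: [0.0, 0.98, 0.198, 0.001]
ft_force: [-0.5, -0.4, -0.7]
opening: 0.293
```

```bash
python3 -m crank '[[0,0,-0.005,0],[0,0,-0.003,0],[0,0,-0.003,0],[0,0,0,0]]'; python3 -m crank '[[0,0,-0.001,0],[0,0,-0.001,0],[0,0,0,0]]'
```

```text
time: 29.5
position: [0.5003, 0.0011, 0.033]
orientation: [-0.0, 0.98, 0.198, -0.0]
ft_force: [-0.9, 0.4, -0.9]
opening: 0.289
time: 29.88
position: [0.5005, 0.0011, 0.0327]
orientation: [-0.0, 0.98, 0.198, -0.001]
ft_force: [-4.7, 0.6, 9.5]
opening: 0.291
```

Next I'll release it, then go to the yellow lid on the red canister at (0.5105, 0.1422).

```bash
python3 -m crank '[[0,0,0,0],[0,0,0,0],[0,0,0,0]]' 0.06; python3 -m crank '[[0,0,0.03,0],[0,0,0.05,0],[0,0,0.06,0],[0,0,0.06,0],[0.004,0.047,0,0],[0.004,0.047,0,0],[0.003,0.047,0,0],[0,0,0,0],[0,0,0,0],[0,0,0,0]]'
python3 - <<'E'
from workcell import *
from h import *
o=get_obs();print(o["position"])
c=camera("wrist");cv2.imwrite("pics/w9.png",c["frame"][:,:,::-1])
E
```

```text
time: 30.25
position: [0.5005, 0.0012, 0.0311]
orientation: [-0.0, 0.98, 0.198, -0.0]
ft_force: [0.3, -0.1, -0.9]
opening: 0.706
time: 31.5
position: [0.5115, 0.1411, 0.2311]
orientation: [0.0, 0.98, 0.197, -0.0]
ft_force: [-0.7, -0.3, 0.4]
opening: 0.701
[0.51145693 0.14106226 0.23106504]
```

View pics/w9.png

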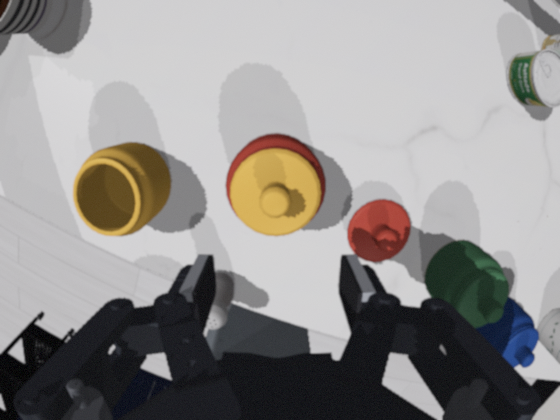

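The red lid stands upright on the worktop at (380,230). The yellow knob at (275,199) is centred between the fingers.

```bash
python3 -m crank '[[-0.001,0.001,-0.04,0],[0,0,-0.04,0],[0,0,-0.03,0],[0,0,-0.02,0],[0,0,0,0],[0,0,0,0]]'; python3 -m crank '[[0,0,0,0],[0,0,0,0],[0,0,0,0],[0,0,0,0],[0,0,0,0],[0,0,0,0]]' 0; python3 -m crank '[[0,0,0.01,0],[0,0,0.02,0],[0,0,0.03,0],[0,0,0.04,0],[0,0,0.03,0],[0,0,0,0],[0,0,0,0]]'
python3 - <<'E'
from workcell import *
from h import *
for n in("scene","side"):
    c=camera(n);np.savez(n+"1.npz",**c)
    cv2.imwrite("pics/%s9.png"%n,c["frame"][:,:,::-1])
W=np.concatenate([pts(dict(np.load(n+"1.npz"))).reshape(-1,3) for n in("scene","side")])
for nm,a,z0,z1,r,g in(("Y",(.4385,.302),.02,.06,.05,.062),("R",(.5105,.1425),.02,.06,.05,.062),("red aside",(.5,.001),.027,.046,.013,.02)):
    q=np.array(a)
    for _ in range(3):
        d=np.hypot(W[:,0]-q[0],W[:,1]-q[1])
        s=W[(W[:,2]>z0)&(W[:,2]<z1)&(d<g)&(d>r-.008)]
        q=fit(s[:,:2],r)
    print(nm,q,len(s))
E
```

```text
time: 32.3
position: [0.5114, 0.1427, 0.1023]
orientation: [0.0, 0.98, 0.198, 0.001]
ft_force: [-0.7, -0.6, 0.0]
opening: 0.704
time: 33.05
position: [0.5115, 0.1432, 0.1027]
orientation: [0.0, 0.98, 0.198, 0.001]
ft_force: [-1.4, -0.4, 4.3]
opening: 0.291
time: 33.92
position: [0.5095, 0.143, 0.2297]
orientation: [-0.0, 0.98, 0.198, -0.001]
ft_force: [-0.2, -0.1, -2.0]
opening: 0.29
Y [0.43829371 0.30322465] 1321
R [0.51002396 0.14323912] 1046
red aside [0.49878367 0.00060587] 87
```

```bash
python3 -m crank '[[-0.018,0.04,0,0],[-0.018,0.04,0,0],[-0.018,0.04,0,0],[-0.0165,0.0395,0,0],[0,0,0,0],[0,0,0,0],[0,0,0,0]]'; python3 -m crank '[[0,0,-0.04,0],[0,0,-0.03,0],[0,0,-0.02,0],[0,0,-0.01,0],[0,0,0,0],[0,0,0,0],[0,0,0,0]]'
```

```text
time: 34.9
position: [0.4402, 0.3016, 0.2306]
orientation: [0.0, 0.98, 0.197, -0.001]
ft_force: [0.2, -0.0, -0.6]
opening: 0.287
time: 35.78
position: [0.4409, 0.303, 0.1326]
orientation: [-0.0, 0.98, 0.198, 0.001]
ft_force: [0.2, 0.6, -0.5]
opening: 0.292
```

```bash
python3 -m crank '[[-0.001,-0.0005,-0.01,0],[0,0,-0.006,0],[0,0,-0.004,0],[0,0,-0.003,0],[0,0,-0.002,0],[0,0,0,0]]'; python3 -m crank '[[0,0,-0.002,0],[0,0,-0.002,0],[0,0,0,0]]'
```

```text
time: 36.52
position: [0.439, 0.3021, 0.1062]
orientation: [0.0, 0.98, 0.198, -0.0]
ft_force: [-0.2, 1.0, -1.4]
opening: 0.294
time: 36.9
position: [0.4392, 0.3022, 0.1027]
orientation: [-0.0, 0.98, 0.198, 0.0]
ft_force: [-1.2, -0.5, 1.7]
opening: 0.287
```

```bash
python3 -m crank '[[0,0,-0.0005,0],[0,0,0,0]]'; python3 -m crank '[[0,0,0,0],[0,0,0,0],[0,0,0,0]]' 0.06; python3 -m crank '[[0,0,0.03,0],[0,0,0.05,0],[0,0,0.05,0],[0,0,0,0],[0,0,0,0]]'
python3 - <<'E'
from workcell import *
from h import *
c=camera("wrist");cv2.imwrite("pics/w10.png",c["frame"][:,:,::-1])
E
python3 -m crank '[[0.01,-0.05,0,0],[0.01,-0.05,0,0],[0.01,-0.05,0,0],[0.01,-0.05,0,0],[0.01,-0.05,0,0],[0.01,-0.051,0,0],[0,0,0,0],[0,0,0,0]]'; python3 -m crank '[[0,0,-0.04,0],[0,0,-0.05,0],[0,0,-0.04,0],[0,0,-0.03,0],[0,0,-0.02,0],[0,0,0,0],[0,0,0,0]]'
```

```text
time: 37.15
position: [0.4392, 0.3022, 0.1027]
orientation: [0.0, 0.98, 0.198, 0.0]
ft_force: [-2.2, -1.1, 5.0]
opening: 0.29
time: 37.52
position: [0.4389, 0.3021, 0.1015]
orientation: [0.0, 0.98, 0.198, -0.0]
ft_force: [-0.3, -0.2, 0.5]
opening: 0.704
time: 38.15
position: [0.4387, 0.302, 0.2314]
orientation: [0.0, 0.98, 0.198, -0.0]
ft_force: [-1.4, -0.4, -0.2]
opening: 0.704
time: 39.2
position: [0.4979, 0.0015, 0.23]
orientation: [-0.001, 0.98, 0.198, -0.002]
ft_force: [-0.4, 0.8, -0.1]
opening: 0.701
time: 40.08
position: [0.4993, 0.002, 0.0523]
orientation: [0.0, 0.98, 0.199, 0.0]
ft_force: [-0.9, -1.1, 0.2]
opening: 0.702
```

View pics/w10.png

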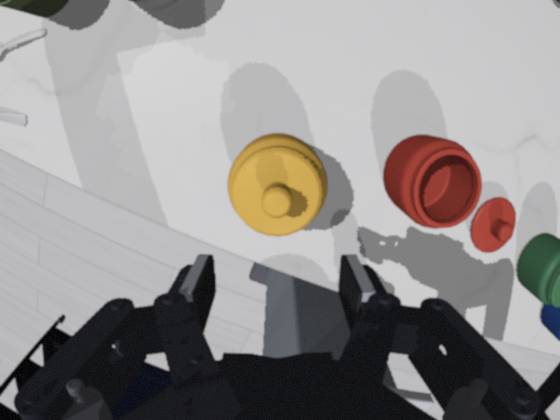

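The yellow lid is seated on its canister at (277,185). I'll grip the red lid next.

```bash
python3 -m crank '[[0,-0.001,-0.015,0],[0,0,-0.006,0],[0,0,0,0],[0,0,0,0]]';python3 -m crank '[[0,0,0,0],[0,0,0,0],[0,0,0,0],[0,0,0,0],[0,0,0,0],[0,0,0,0]]' 0; python3 -m crank '[[0,0,0.02,0],[0,0,0.04,0],[0,0,0.05,0],[0,0,0.05,0],[0,0,0.04,0],[0,0,0,0],[0,0,0,0]]'
```

```text
time: 40.58
position: [0.4991, 0.0, 0.0309]
orientation: [0.0, 0.98, 0.198, 0.0]
ft_force: [0.9, -0.5, 0.4]
opening: 0.702
time: 41.32
position: [0.4994, 0.0001, 0.0312]
orientation: [0.0, 0.98, 0.198, 0.0]
ft_force: [-0.7, 0.8, 5.0]
opening: 0.288
time: 42.2
position: [0.4979, 0.0002, 0.229]
orientation: [-0.0, 0.98, 0.198, -0.001]
ft_force: [1.1, -0.2, -1.0]
opening: 0.292
```

```bash
python3 -m crank '[[0.004,0.0475,0,0],[0.004,0.0475,0,0],[0.004,0.0475,0,0],[0,0,0,0],[0,0,0,0],[0,0,0,0]]'; python3 -m crank '[[0,0,-0.04,0],[0,0,-0.03,0],[0,0,-0.02,0],[0,0,-0.01,0],[0,0,0,0],[0,0,0,0],[0,0,0,0]]'
```

```text
time: 42.95
position: [0.5104, 0.1414, 0.2296]
orientation: [0.0, 0.98, 0.197, -0.001]
ft_force: [-0.3, -0.4, -1.1]
opening: 0.292
time: 43.82
position: [0.512, 0.1427, 0.1321]
orientation: [0.0, 0.98, 0.198, 0.001]
ft_force: [0.1, 0.2, -0.0]
opening: 0.292
```

```bash
python3 -m crank '[[-0.001,0,-0.01,0],[0,0,-0.006,0],[0,0,-0.004,0],[0,0,-0.003,0],[0,0,-0.002,0],[0,0,0,0]]'; python3 -m crank '[[0,0,-0.002,0],[0,0,-0.002,0],[0,0,0,0]]'
```

```text
time: 44.58
position: [0.51, 0.1426, 0.1057]
orientation: [-0.0, 0.98, 0.198, -0.0]
ft_force: [-0.4, -0.1, -1.0]
opening: 0.296
time: 44.95
position: [0.5102, 0.1427, 0.1022]
orientation: [0.0, 0.98, 0.198, 0.0]
ft_force: [-1.6, 0.3, 1.6]
opening: 0.288
```

```bash
python3 -m crank '[[0,0,-0.0005,0],[0,0,0,0]]'; python3 -m crank '[[0,0,0,0],[0,0,0,0],[0,0,0,0]]' 0.06; python3 -m crank '[[0,0,0.03,0],[0,0,0.05,0],[0,0,0.05,0],[0,-0.05,0.05,0],[0,-0.05,0.05,0],[0,-0.05,0.05,0],[0,0,0,0],[0,0,0,0]]'
python3 - <<'E'
from workcell import *
from h import *
print(get_obs()["position"])
c=camera("wrist");cv2.imwrite("pics/w11.png",c["frame"][:,:,::-1])
for n in("scene","side"):
    c=camera(n);np.savez(n+"2.npz",**c)
    cv2.imwrite("pics/%s11.png"%n,c["frame"][:,:,::-1])
W0=np.concatenate([pts(dict(np.load(n+"0.npz"))).reshape(-1,3) for n in("scene","side")])
W=np.concatenate([pts(dict(np.load(n+"2.npz"))).reshape(-1,3) for n in("scene","side")])
for nm,a in dict(Y=(.4385,.302),R=(.5103,.1425),G=(.4857,-.145),B=(.4325,-.2892)).items():
  for z0,z1,r,g in((.02,.06,.05,.062),(.098,.117,.013,.02)):
    q=np.array(a)
    for _ in range(3):
        d=np.hypot(W[:,0]-q[0],W[:,1]-q[1])
        s=W[(W[:,2]>z0)&(W[:,2]<z1)&(d<g)&(d>r-.008)]
        q=fit(s[:,:2],r)
    t=W[(d<.011)&(W[:,2]<.15)&(W[:,2]>.1)]
    f=W[(d>.018)&(d<.038)&(W[:,2]<.15)&(W[:,2]>.08)]
    print(nm,q.round(4),len(s),"top",np.percentile(t[:,2],90).round(4),"flange z",np.median(f[:,2]).round(4))
for X in(W0,W):
    s=X[(X[:,2]>.02)&(X[:,2]<.085)&(abs(X[:,0]-.36)<.05)&(abs(X[:,1]-.15)<.04)];print("salt",np.median(s,0),len(s))
    s=X[(X[:,2]>.02)&(X[:,2]<.085)&(abs(X[:,0]-.45)<.08)&(abs(X[:,1]+.475)<.075)];print("mug",np.median(s,0),len(s))
E
```

```text
time: 45.2
position: [0.5103, 0.1427, 0.1022]
orientation: [0.0, 0.98, 0.198, 0.0]
ft_force: [-2.3, 0.1, 5.3]
opening: 0.291
time: 45.58
position: [0.5099, 0.1426, 0.101]
orientation: [-0.0, 0.98, 0.198, -0.0]
ft_force: [-0.6, 0.2, -0.7]
opening: 0.705
time: 46.58
position: [0.5097, 0.0102, 0.3631]
orientation: [-0.0, 0.98, 0.198, -0.0]
ft_force: [-1.0, 0.4, -0.9]
opening: 0.704
[0.50971261 0.01018522 0.36313216]
Y [0.4386 0.302 ] 972 top 0.123 flange z 0.0929
Y [0.438  0.3018] 121 top 0.123 flange z 0.0929
R [0.5104 0.1423] 852 top 0.1226 flange z 0.0928
R [0.5102 0.1426] 115 top 0.1226 flange z 0.0928
G [ 0.4857 -0.1449] 721 top 0.1222 flange z 0.0922
G [ 0.4859 -0.1461] 92 top 0.1224 flange z 0.0923
B [ 0.4325 -0.2894] 646 top 0.123 flange z 0.0918
B [ 0.4325 -0.2906] 96 top 0.1229 flange z 0.0918
salt [0.34713062 0.1643676  0.05090264] 608
mug [ 0.45024627 -0.47337317  0.06313464] 1239
salt [0.34733048 0.16524568 0.0506597 ] 609
mug [ 0.45021743 -0.47440992  0.06273706] 1231
```

View pics/w11.png

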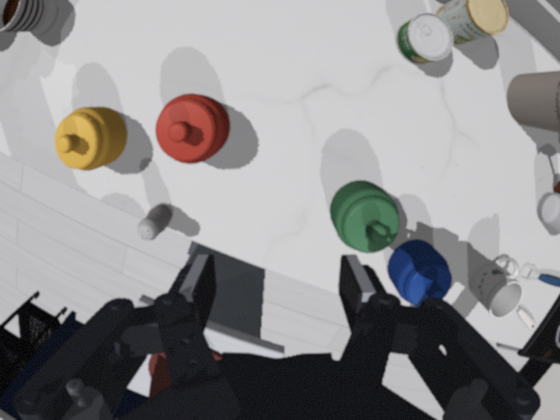

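View pics/side11.png

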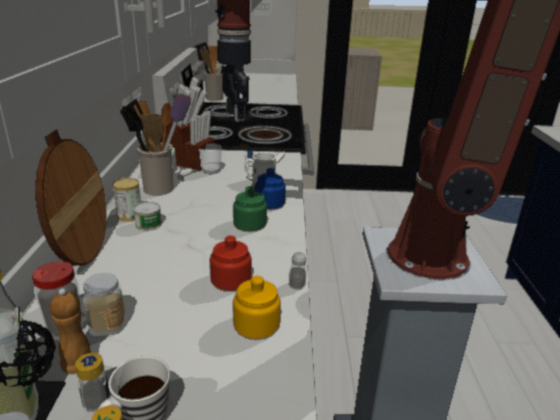

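Each canister wears its own lid. In the side view yellow is at (257,305), red at (231,262), green at (250,208) and blue at (270,188). All four lids read as seated and the salt shaker and mug have not moved.

```bash
python3 -c "
from workcell import *
print(close_job())"
```

```text
the job is handed in; nothing more can be done
None
```

All four canisters now wear the lid of their own colour. I swapped blue and green, then red and yellow, setting the green and then the red lid aside on clear worktop at about (0.50, 0.0). I handed the job in at about 47 s; no verdict came back.

**Lids:** in the last check before handing in, every knob was within 1.3 mm of its canister's axis. Flange tops read 92–93 mm (93 mm is seated) and knob tops about 122–123 mm (121 mm expected). I judged level by eye in the pictures; I did not measure tilt.

**Surroundings:** the canisters, salt shaker and mug were within about 1 mm of where they started, and the gripper was clear of everything. The readings agreed to within calibration error, and no check failed.

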